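# Check a jar's lid port with a plunger gauge in front of the reader

## Task

Check the port on the sample jar's lid: first turn the jar on its plate until its label squarely faces the window of the reader block, and let go of it. Then lift the plunger gauge out of its stand and, holding it upright, set its tip on the small round port on the lid and press gently until the plunger is about half way in. The program finishes while still holding the gauge there, with the label still facing the reader; leave the weight, the bottle and the objective where they stand.

Things in the scene. Friction and masses are not known exactly. Their poses are not given: they have to be found in the camera images.
- reader: Scanner station, fixed. Origin on the table under the centre of a grey block 60 x 80 mm, top 81 mm above the table; the black window in its -x face (30 mm from the origin) looks along -x of the station. A 6 mm thick aluminium base plate, 110 mm wide, runs from x = -195 to +40 mm, under the block and the jar.
- place (a point): The spot on top of the station's base plate where the jar stands (130 mm from the block's centre along -x of the station, 100 mm in front of the window). Its axes are those of the station.
- jar: Closed sample jar, loose on the base plate, about 0.4 kg: amber glass body 56 mm in diameter; white lid 58 mm in diameter, 60 to 84 mm above its underside. Origin at the centre of its underside, z up. Barred paper label on its +x side; a 12 mm cardboard strip runs from it up over the lid's edge. The label faces the window when jar +x points along station +x. It slides round when turned by the lid.
- label (a point): Middle of the label, on the +x side of the jar's wall, 32 mm above its underside.
- port (a point): Centre of the top of the port: a dark rubber disc 20 mm in diameter standing 3 mm proud of the lid, 14 mm off the jar's axis on the side away from the label (jar's -x), top 87 mm above the jar's underside.
- stand: Gauge stand, fixed to the table: an 80 x 80 mm plate, top 75 mm above the table, with a 27 mm through hole at its centre, on two side walls and a foot. Origin on the table under the hole.
- gauge: Round plunger gauge, 0.16 kg, hanging upright in the stand by its collar, tip 15 mm above the table; lifts straight out. Origin at the tip of the extended plunger, z up its axis. From the tip up: plunger 8 mm in diameter, steel barrel 22 mm (26 to 62 mm up), collar 38 mm (60 to 66), black grip 26 mm (66 to 122), steel cap 30 mm (122 to 127).
- tip (a point): The round end of the gauge's plunger (8 mm in diameter); it stays with the plunger as that goes in.
- plunger (a joint): How far the gauge's sprung plunger is pushed in, m: 0 fully out, 0.016 fully in (hard stop). Spring: 0.8 N to start, then 0.4 N per mm, so about 4 N at half way.
- weight: Brass check weight with a knob, 34 mm in diameter, 40 mm high; bystander. Origin at the centre of its underside.
- bottle: White plastic bottle with black cap, 56 mm in diameter, 130 mm high; bystander. Origin at the centre of its underside.
- objective: Steel microscope objective standing on end, 30 mm in diameter, 45 mm high; bystander. Origin at the centre of its underside.
Not all that is in view belongs to the job. Leave any blue look-alike of the stand alone.

How it is judged (in metres and radians):
On the way, in this order (a step that is already met when the one before it is completed fails the run):
1. the label faces the reader's window and the jar is let go, standing on its place (angle between the x axis of jar and the x axis of reader, either way round below 0.26 rad and x of label in the frame of reader above -0.13 m and horizontal distance between jar and place below 0.025 m and angle between jar's own z axis and vertical below 0.1 rad and contact force between the fingers and jar below 0.1 N), for 0.2 s.
2. the gauge is held by the fingers, out of its stand (contact force between gauge and stand below 0.05 N and contact force between the fingers and gauge above 1 N and angle between gauge's own z axis and vertical below 0.25 rad and horizontal distance between gauge and stand above 0.05 m), for 0.1 s.
3. the gauge, upright, presses its tip on the port with the plunger about half way in (distance between tip and port below 0.01 m and contact force between gauge and jar between 1 and 8 N and value of joint plunger between 0.004 and 0.012 m and angle between gauge's own z axis and vertical below 0.12 rad), for 0.2 s.
At the end, for the whole second after the job is handed in: Fingers hold the gauge, off its stand, still, upright within 0.12 rad, tip within 10 mm of the port centre, plunger 4 to 12 mm in, 1 to 8 N. Jar free of the fingers, upright, within 25 mm of its place, label facing the window within 0.26 rad. Bystanders moved under 20 mm (all of step 1 and all of step 2 and all of step 3 and linear speed of gauge below 0.02 m/s and distance of each of weight, bottle, objective from where it was at the start of the episode below 0.02 m); the arm keeps its last pose, push and grip.
It fails at once if a bystander is moved by 20 mm or more (distance of any of weight, bottle, objective from where it was at the start of the episode above 0.02 m).
It fails at once if the gauge is pressed on the jar with more than 15 N (contact force between gauge and jar above 15 N).
It fails at once if the jar is tipped by more than 0.4 rad (angle between jar's own z axis and vertical above 0.4 rad).
It also fails if it takes over 72 s, if anything falls off the work surface, if the arm or the gripper's body presses on something with over 40 N, if the wrist force passes 120 N, or if a joint passes its speed limit or range.

## Robot

A 6-joint arm with a two-finger parallel gripper is mounted at the origin on the work surface. World frame = base frame: x ahead of the robot, y to its left, z up, the work surface at z = 0. Lengths are in mm, angles in rad, forces in N, time in s.
With the tool pointing down it reaches from about 400 to 825 mm from the base axis. Payload 7 kg.
Tool frame: the origin (TCP) lies at the very end of the fingers, on their centre line; the grasp point (between the pads) lies 19 mm behind it; z points along the fingers, y is the direction in which the jaws open and shut (so a half turn about z gives the same grasp; the last joint's range is limited). The gripper opens to 88 mm and grips with 3 to 60 N. Pads are 19 mm wide; open, the fingers measure 130 mm over their backs; the gripper's body (78 mm by 193 mm) begins 47 mm behind the grasp point.
Start: joints at [1.433, 0.359, 0.012, 0, -1.224, -0.288], TCP at [278.814, 614.702, 226.561] pointing down, gripper open.
Joint ranges: [-3.07, 3.07], [-1.43, 2.12], [-1.02, 1.25], [-3.03, 1.67], [-3.05, -0], [-3.03, 3.03]. Speed limits (rad/s): [2.39, 2.39, 3.01, 3.14, 3.14, 3.14].

## Interface

Orientations are given as a unit quaternion [x, y, z, w].
In Python, from plant import bot gives the robot as it stands. Calls block until the motion is done:
- bot.move_ptp(position, orientation): joint-space move of the TCP to a pose.
- bot.line_to(position, velocity=150, ori=None): straight line of the TCP; ori=None keeps the orientation; velocity is the mean speed in mm/s.
- bot.move_joints(angles): joint-space move.
- bot.move_gripper(opening, force=None): finger opening in mm; force is the grip in N (None keeps the last); returns when the fingers have stopped.
- bot.pause(seconds).
- bot.solve_ik(position, orientation): joint angles nearest the present ones, or None.
- bot.read_state(): the state.
- bot.camera(name): name is "scene" or "top"; returns the picture (400x640x3 uint8, red, green, blue); there is no depth.
- bot.get_calibration(name): a dict with "fx", "fy", "cx", "cy" (pixels), "distortion" ([k1, k2, p1, p2, k3] as OpenCV has them; the pictures are not rectified), "view" (4x4, takes a point from world to camera coordinates). Camera axes: x right, y up, looking along -z (the intrinsics and any distortion apply to the point x, -y, -z); pixel columns grow to the right and rows downward; lengths in mm; the calibration is good to about 2 mm. A picture is of the moment at which its call begins. get_calibration takes no time and is no camera call.
A pose or a line that the arm cannot do raises bot.Unreachable and nothing moves.
- bot.close_job(): hands the job in, once; it reports no verdict.
The state is a dict: "t": time; "joint_pos": joint angles; "qvel": joint speeds; "tau": joint torques, N m; "tcp_pos": TCP position; "eef_rot": TCP orientation; "contact_force": force on the tool from outside, world axes, zero at the start; "moment": the same for the moment, N m; "width": finger opening in mm.
Only numpy, scipy, OpenCV 4.12 (cv2) and the standard library are available. Lean on these libraries where they do the work, as an engineer would, in place of code of your own. Each camera call takes 0.05 s, during which the arm holds its last target. There are 200 camera calls.

## Working session

There is one attempt and no reset: what is moved stays moved. The work goes in short steps, each a Python script; the robot and the scene stay as the last script left them, time stands still between calls to the robot, and variables do not carry over. Pictures are saved under pics/ and viewed, about 8 in all and at most 12, crops included, and the job is handed in when it is done.

```bash
ls; mkdir -p pics; python3 - <<'E'
from plant import bot
import cv2,numpy as np
for n in("scene","top"):
    im=bot.camera(n); cv2.imwrite(f"pics/{n}0.png",im[:,:,::-1])
    c=bot.get_calibration(n); print(n,{k:(np.round(v,3).tolist()) for k,v in c.items()})
print({k:np.round(v,3).tolist() for k,v in bot.read_state().items()})
E
```

```text
pics
scene {'fx': 470.508, 'fy': 470.508, 'cx': 326.123, 'cy': 196.877, 'distortion': [-0.129, 0.0, 0.0, 0.0, 0.0], 'view': [[-0.897, 0.441, 0.0, 551.469], [-0.316, -0.642, 0.699, 96.281], [0.308, 0.627, 0.716, -1185.005], [0.0, 0.0, 0.0, 1.0]]}
top {'fx': 450.988, 'fy': 450.988, 'cx': 320.047, 'cy': 204.451, 'distortion': [-0.073, 0.0, 0.0, 0.0, 0.0], 'view': [[0.013, -1.0, -0.007, -58.752], [0.996, 0.013, 0.091, -613.866], [-0.091, -0.009, 0.996, -1021.255], [0.0, 0.0, 0.0, 1.0]]}
{'t': 0.1, 'joint_pos': [1.433, 0.359, 0.011, -0.0, -1.224, -0.288], 'qvel': [0.0, -0.0, 0.002, 0.0, 0.0, 0.003], 'tau': [-0.0, -58.416, 29.375, 7.016, 0.01, -0.0], 'tcp_pos': [278.657, 614.319, 225.707], 'eef_rot': [0.977, -0.211, -0.0, 0.001], 'contact_force': [0.517, 1.494, 0.725], 'moment': [-0.013, 0.025, -0.011], 'width': 87.575}
```

View pics/scene0.png

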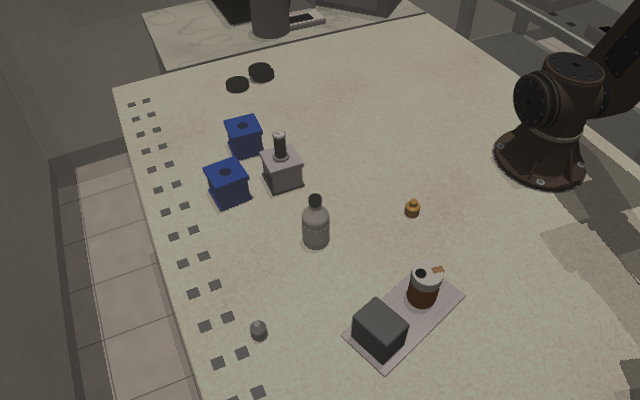

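View pics/top0.png

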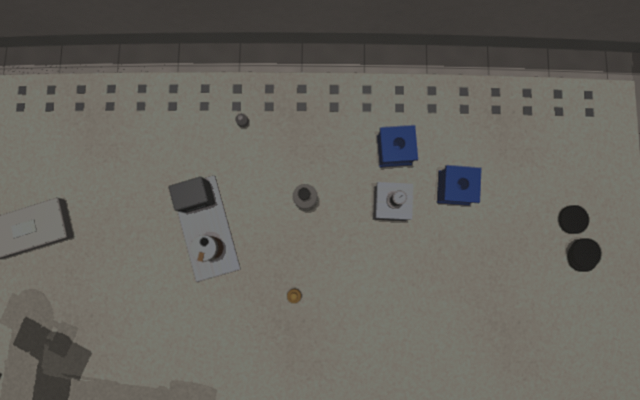

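The scene view shows the jar at (424,285), with the port at (420,272) and the strip at (437,269). The reader is at (380,330), the gauge in the grey stand at (280,150), the bottle at (315,225), the weight at (412,208) and the objective at (258,330). In the top view the jar is at (207,248), the reader at (190,193) and the gauge at (398,199). I'll enlarge the jar and gauge areas.

```bash
cat > h.py <<'E'
import cv2,numpy as np
from plant import bot
def ray(n,px):
    c=bot.get_calibration(n); K=np.array([[c['fx'],0,c['cx']],[0,c['fy'],c['cy']],[0,0,1.]])
    p=cv2.undistortPoints(np.array([[px]],float),K,np.array(c['distortion'],float))[0,0]
    V=np.array(c['view'],float); R=V[:3,:3]
    d=R.T@np.array([p[0],-p[1],-1]); return -R.T@V[:3,3],d/np.linalg.norm(d)
def plane(n,px,z):
    o,d=ray(n,px); return o+d*(z-o[2])/d[2]
def tri(ps,pt):
    (a,d),(b,e)=ray("scene",ps),ray("top",pt)
    s=np.linalg.lstsq(np.c_[d,-e],b-a,rcond=None)[0]
    p,q=a+s[0]*d,b+s[1]*e; return (p+q)/2,np.linalg.norm(p-q)
E
python3 - <<'E'
import cv2,numpy as np
s=cv2.imread("pics/scene0.png");t=cv2.imread("pics/top0.png")
def crop(i,x,y,w,h,f): return cv2.convertScaleAbs(cv2.resize(i[y:y+h,x:x+w],None,fx=f,fy=f,interpolation=cv2.INTER_CUBIC),alpha=1.6)
a=np.hstack([crop(s,340,255,133,125,3),crop(t,140,165,133,125,3)])
b=np.hstack([crop(s,235,115,133,75,3),crop(t,340,165,133,75,3)])
cv2.imwrite("pics/c1.png",np.vstack([a,b])) ; print(np.vstack([a,b]).shape)
E
```

```text
(600, 798, 3)
```

View pics/c1.png

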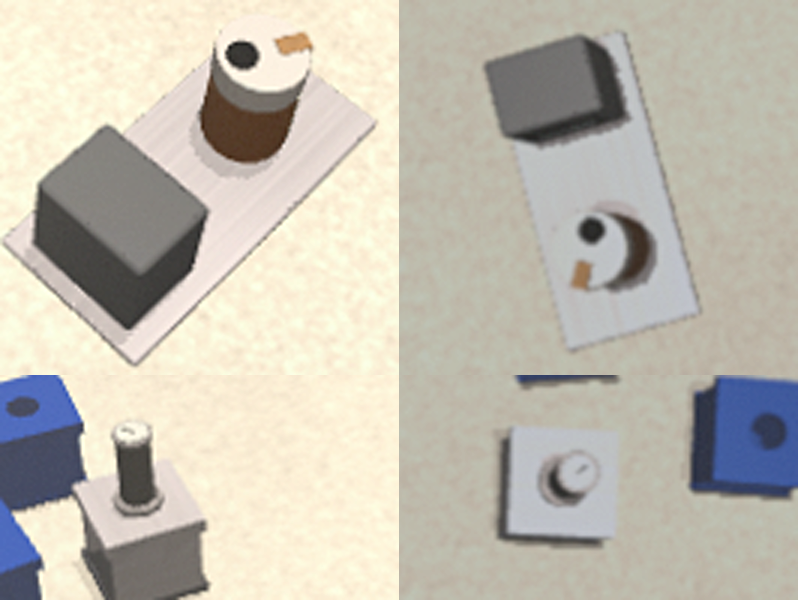

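Crop: the lid's port is at scene (420.7,273) and top (204.3,241.7). The strip is at scene (438,269.3) and top (200.7,256.7). The gauge cap is at scene (279,134) and top (399.7,196.7), and the corners of the base plate, block and stand are clear. Now I'll compute positions, using colour blobs where the colour is distinct.

```bash
python3 - <<'E'
from h import *
np.set_printoptions(precision=1,suppress=True)
s=cv2.imread("pics/scene0.png");t=cv2.imread("pics/top0.png")
def blob(i,x,y,m):
    r=12; g=i[y-r:y+r,x-r:x+r].astype(int); m=m(g).astype(np.uint8)
    n,l,st,c=cv2.connectedComponentsWithStats(m)
    k=min(range(1,n),key=lambda k:np.hypot(*(c[k]-r))-st[k,4]*.05); return c[k]+[x-r,y-r],st[k,4]
dark=lambda g:g.sum(2)<150
tan=lambda g:(g[...,2]-g[...,0]>45)&(g.sum(2)>200)
P={}
for nm,a,b,m in(("port",(421,273),(204,242),dark),("strip",(438,269),(201,257),tan)):
    u,v=blob(s,*a,m),blob(t,*b,m); P[nm]=tri(u[0],v[0]); print(nm,u,v,*P[nm])
S=lambda x,y:(x/3+340-.33,y/3+255-.33); T=lambda x,y:((x-399)/3+140-.33,y/3+165-.33)
S2=lambda x,y:(x/3+235-.33,(y-375)/3+115-.33); T2=lambda x,y:((x-399)/3+340-.33,(y-375)/3+165-.33)
print("block corners",*[tri(S(*a),T(*b)) for a,b in(((40,185),(582,37)),((107,125),(602,108)),((208,212),(505,135)),((137,272),(485,63)))])
print("plate",*[tri(S(*a),T(*b)) for a,b in(((376,123),(572,350)),((4,240),(622,33)))])
for c in((700,312),(572,350),(622,33)):print("plate top@6",plane("top",T(*c),6))
for c in((376,123),(136,364),(4,240)):print("plate sc@6",plane("scene",S(*c),6))
print("cap",tri(S2(132,431),T2(578,470)))
print("stand",*[tri(S2(*a),T2(*b)) for a,b in(((75,490),(617,430)),((160,460),(615,540)),((207,525),(507,537)),((107,548),(512,428)))])
print("bottle",plane("top",(305,195),130),"weight",plane("top",(294,295),40),"obj",plane("top",(242,119),45))
E
```

```text
port (array([420.3, 272.8]), np.int32(71)) (array([203.9, 241.4]), np.int32(44)) [525.2 201.1  90.4] 1.4816896166899776
strip (array([437.5, 268.9]), np.int32(55)) (array([200., 259.]), np.int32(3)) [488.6 207.8  87.4] 6.310401878443376
block corners (array([669.7, 217.5,  75.6]), np.float64(2.053145685672803)) (array([616.2, 200.2,  76.2]), np.float64(1.8213104300318477)) (array([594.5, 273.8,  74.6]), np.float64(0.02363199201276229)) (array([649. , 289.4,  78.6]), np.float64(2.4064357293347194))
plate (array([429.8, 238.7,  -0.5]), np.float64(0.7145837374222651)) (array([684.2, 205.5,   2.4]), np.float64(2.1557863970420503))
plate top@6 [462.3 136.    6. ]
plate top@6 [430.7 236.6   6. ]
plate top@6 [682.8 205.2   6. ]
plate sc@6 [433.3 241.5   6. ]
plate sc@6 [655.  309.9   6. ]
plate sc@6 [686.1 206.6   6. ]
cap (array([ 623.4, -216.1,  144.1]), np.float64(0.9807113173998201))
stand (array([ 661.1, -257.3,   70.8]), np.float64(1.0738026859587793)) (array([ 583.4, -257.8,   71.4]), np.float64(9.581615893405816)) (array([ 582.4, -176.6,   67.5]), np.float64(3.876267950825956)) (array([ 662.7, -179. ,   74.6]), np.float64(2.6359195744682364))
bottle [624.8 -19.7 130. ] weight [406.7   5.4  40. ] obj [811.7 134.6  45. ]
```

```bash
cat >> h.py <<'E'
from scipy.spatial.transform import Rotation as Ro
def q(a): return (Ro.from_euler('z',a)*Ro.from_euler('x',np.pi)).as_quat()  # jaws open along angle a-90deg
def st():
    s=bot.read_state(); print(round(s['t'],2),np.round(s['tcp_pos'],1),np.round(s['joint_pos'],2),'F',np.round(s['contact_force'],1),'w',round(s['width'],1)); return s
E
python3 - <<'E'
from h import *
for n,p,s in(("scene",(420.3,272.8),(437.5,268.9)),("top",(203.9,241.4),(200.2,256.3))):
    a,b=plane(n,p,93),plane(n,s,90.5);d=a-b; print(n,a,b,"label yaw",np.arctan2(-d[1],-d[0]))
for a in(2.95,2.95-np.pi,2.95-2.64,2.95-np.pi-2.64):
    print(a,bot.solve_ik([510,204,62],q(a)),bot.solve_ik([510,204,130],q(a)))
print(bot.solve_ik([623,-216,88],q(0)),bot.solve_ik([500,195,158],q(0)))
E
```

```text
scene [527.26132312 202.09011293  93.        ] [493.2454566  207.75684364  90.5       ] label yaw 2.976517784793701
top [524.53783383 200.81263555  93.        ] [491.99676234 208.57303062  90.5       ] label yaw 2.907485374113317
2.95 [ 7.37202318e-01  3.19568603e-01 -4.72213053e-01 -4.44089210e-16
 -7.79014671e-01 -2.49959130e+00] [ 7.37202318e-01  2.37921561e-01 -3.98190239e-01 -4.44089210e-16
 -9.34684527e-01 -2.49959130e+00]
-0.19159265358979294 [ 7.37202318e-01  3.19568603e-01 -4.72213053e-01  4.44089210e-16
 -7.79014671e-01  6.42001355e-01] [ 7.37202318e-01  2.37921561e-01 -3.98190239e-01  4.44089210e-16
 -9.34684527e-01  6.42001355e-01]
0.31000000000000005 [ 7.37202318e-01  3.19568603e-01 -4.72213053e-01  4.44089210e-16
 -7.79014671e-01  1.14359401e+00] [ 7.37202318e-01  2.37921561e-01 -3.98190239e-01  4.44089210e-16
 -9.34684527e-01  1.14359401e+00]
-2.831592653589793 [ 7.37202318e-01  3.19568603e-01 -4.72213053e-01 -4.44089210e-16
 -7.79014671e-01 -1.99799864e+00] [ 7.37202318e-01  2.37921561e-01 -3.98190239e-01 -4.44089210e-16
 -9.34684527e-01 -1.99799864e+00]
[-3.85956815e-02  4.43974208e-01 -1.93809333e-01  4.44089210e-16
 -9.33012786e-01  1.60939201e+00] [ 7.37320072e-01  1.89228705e-01 -3.89627550e-01  4.44089210e-16
 -9.91940072e-01  8.33476255e-01]
```

```bash
python3 - <<'E'
from h import *
C=np.array([512.2,204.2]); a=2.95-np.pi; D=2.95-.306
bot.move_gripper(88)
bot.move_ptp([*C,130],q(a)); bot.line_to([*C,63],100); st()
bot.move_gripper(50,20); st()
for k in(1,2,3,4): bot.line_to([*C,63],40,q(a-D*k/4)) if 0 else bot.move_ptp([*C,63],q(a-D*k/4))
st(); bot.move_gripper(86); bot.pause(.3); bot.line_to([*C,160],150); st()
bot.move_ptp([600,-60,260],q(0)); st()
for n in("scene","top"): cv2.imwrite(f"pics/{n}1.png",bot.camera(n)[:,:,::-1])
s=cv2.imread("pics/scene1.png");t=cv2.imread("pics/top1.png")
crop=lambda i,x,y:cv2.convertScaleAbs(cv2.resize(i[y:y+125,x:x+133],None,fx=3,fy=3,interpolation=cv2.INTER_CUBIC),alpha=1.6)
cv2.imwrite("pics/c2.png",np.hstack([crop(s,340,255),crop(t,140,165)]))
E
```

```text
2.89 [512.5 204.6  63.4] [ 0.73  0.32 -0.47  0.   -0.78  0.64] F [-0.3 -0.2 -0.3] w 87.2
3.49 [512.6 204.6  63.4] [ 0.73  0.32 -0.47  0.   -0.78  0.64] F [-0.3  1.2  1.1] w 57.6
6.19 [511.7 204.3  63.3] [ 0.74  0.32 -0.47 -0.   -0.78 -2.  ] F [-3.   0.7  6.4] w 57.7
8.0 [511.6 203.9 159.2] [ 0.73  0.21 -0.36 -0.   -1.   -2.  ] F [ 0.  -0.  -0.6] w 86.1
10.82 [600.  -59.9 259.8] [ 0.22  0.22 -0.1  -0.   -1.25  1.35] F [-0.  -0.5 -0. ] w 86.1
```

View pics/c2.png

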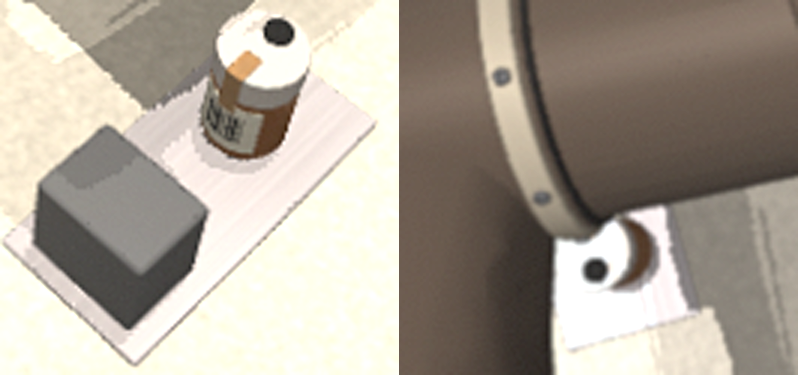

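The jar's label now faces the block. The port is at scene (432.5,265.5) and top (205,254.5), and the strip top is at scene (421.7,277). The arm hides part of the top view but not the port. I'll compute the yaw and port position, then grasp the gauge.

```bash
python3 - <<'E'
from h import *
s=cv2.imread("pics/scene1.png").astype(int);t=cv2.imread("pics/top1.png").astype(int)
def cen(m,x,y,r=7):
    v,u=np.nonzero(m[y-r:y+r+1,x-r:x+r+1]); return (u.mean()+x-r,v.mean()+y-r),len(u)
ps,pt=cen(s.sum(2)<150,432,265),cen(t.sum(2)<150,205,254,5); print(ps,pt,tri(ps[0],pt[0]))
p=plane("scene",ps[0],93); p2=plane("top",pt[0],93)
sc=plane("scene",(249/3+340-.33,59/3+255-.33),90.5) # rough strip-top centre
d=sc-p; print("port",p,p2,"strip",sc,"yaw",np.arctan2(d[1],d[0]),"dist",np.hypot(*d[:2]))
# gauge grasp
st()
G=[623.4,-216.1]
bot.move_gripper(60); bot.move_ptp([*G,190],q(0)); bot.line_to([*G,88],80); a=st()
bot.move_gripper(15,30); bot.pause(.2); b=st()
E
```

```text
((np.float64(432.5076923076923), np.float64(265.33846153846156)), 65) ((np.float64(205.13888888888889), np.float64(254.6111111111111)), 36) (array([496.33197286, 197.42246357,  90.57522472]), np.float64(1.1582303923905815))
port [498.23959039 198.42827589  93.        ] [495.91815228 197.1364076   93.        ] strip [524.00314445 205.48848127  90.5       ] yaw 0.26747208071566075 dist 26.713427667935438
10.92 [600.  -59.8 259.9] [ 0.22  0.22 -0.1  -0.   -1.25  1.35] F [-0.9  1.1 -0.6] w 85.9
13.74 [ 623.8 -216.2   88.6] [-0.04  0.44 -0.19  0.   -0.93  1.61] F [0.2 0.3 0.1] w 59.8
14.6 [ 623.4 -216.1   88. ] [-0.04  0.44 -0.19  0.   -0.93  1.61] F [-0.4  1.   0.3] w 25.4
```

```bash
python3 - <<'E'
from h import *
bot.line_to([623.4,-216.1,240],100); st()
bot.line_to([497.5,199,240],150); st()
bot.line_to([497.5,199,176],80); bot.pause(.5); st()
for n in("scene","top"): cv2.imwrite(f"pics/{n}2.png",bot.camera(n)[:,:,::-1])
s=cv2.imread("pics/scene2.png")
c=s[200:325,370:503]; cv2.imwrite("pics/c3.png",cv2.convertScaleAbs(cv2.resize(c,None,fx=4,fy=4,interpolation=cv2.INTER_CUBIC),alpha=1.8))
E
```

```text
16.27 [ 623.1 -216.   239.2] [-0.04  0.33 -0.01 -0.   -1.24  1.61] F [-0.   0.2 -2. ] w 25.6
19.31 [497.6 198.7 240. ] [ 0.75  0.12 -0.27  0.   -1.18  0.82] F [-0.7 -0.4 -1.5] w 25.3
20.76 [497.5 199.  176.1] [ 0.75  0.17 -0.37  0.   -1.03  0.82] F [-0.1  0.1 -1.2] w 25.5
```

View pics/c3.png

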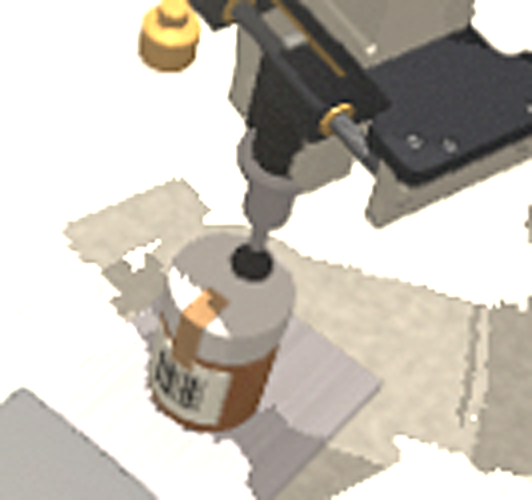

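The gauge hangs just above the port: the tip is at scene (434.4,262) and the port centre at (432.6,265.7). I'll check the upright direction and offset numerically.

```bash
python3 - <<'E'
from h import *
c=bot.get_calibration("scene");V=np.array(c['view'])
K=np.array([[c['fx'],0,c['cx']],[0,c['fy'],c['cy']],[0,0,1.]]);F=np.diag([1,-1,-1.])
def proj(p): return cv2.projectPoints(np.array([p],float),cv2.Rodrigues(F@V[:3,:3])[0],F@V[:3,3],K,np.array(c['distortion'],float))[0][0,0]
pj=lambda z:(proj([497.5,199,z])-[370,200])*4
for z in(93,103,163,166,169,190): print(z,pj(z).round(1))
f=lambda x,y:(x/4+370-.37,y/4+200-.37)
print("tip@103",plane("scene",f(258,248),103),"port@93",plane("scene",f(251,262),93),"collar mid@166",plane("scene",f(268,163),166))
E
```

```text
93 [252.1 261.7]
103 [255.8 248.4]
163 [279.5 163.9]
166 [280.8 159.4]
169 [282.  154.9]
190 [291.  122.7]
tip@103 [496.60665684 198.25999134 103.        ] port@93 [498.18063922 197.93930546  93.        ] collar mid@166 [503.64510937 197.21891513 166.        ]
```

```bash
python3 - <<'E'
import cv2
s=cv2.imread("pics/scene2.png")[205:275,412:472]
cv2.imwrite("pics/c4.png",cv2.convertScaleAbs(cv2.resize(s,None,fx=8,fy=8,interpolation=cv2.INTER_CUBIC),alpha=2.2,beta=10))
E
```

```text
(no output)
```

View pics/c4.png

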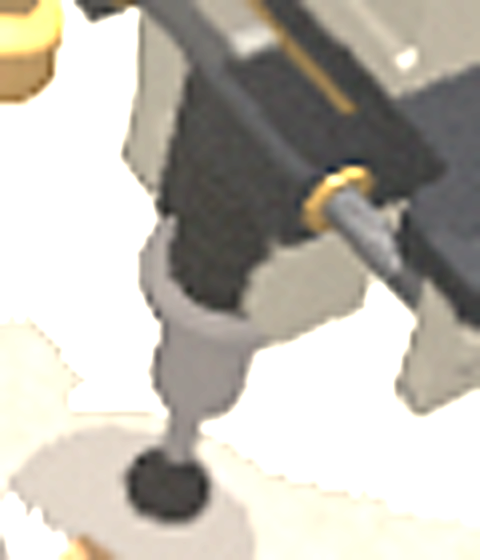

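The barrel and collar's left edges (crop x 157 and 142) put the axis within about 5 px of vertical, so the gauge is upright, and the tip is over the port. I'll press in small steps.

```bash
python3 - <<'E'
from h import *
def fz():
    v=[]
    for _ in range(8): bot.pause(.03); v.append(bot.read_state()['contact_force'])
    return np.mean(v,0)
f0=fz(); print(f0)
for z in(170,167,165,163,161,159.5,158):
    bot.line_to([497.5,199,z],15); d=fz()-f0; print(z,round(bot.read_state()['tcp_pos'][2],2),d.round(2))
    if d[2]>5.5: break
st()
cv2.imwrite("pics/scene3.png",bot.camera("scene")[:,:,::-1])
s=cv2.imread("pics/scene3.png")[205:325,370:490]
cv2.imwrite("pics/c5.png",cv2.convertScaleAbs(cv2.resize(s,None,fx=5,fy=5,interpolation=cv2.INTER_CUBIC),alpha=2))
E
```

```text
[-0.06780369 -0.08550365 -1.60551319]
170 170.07 [ 0.12  0.18 -0.18]
167 167.05 [-0.   -0.02 -0.25]
165 165.1 [0.31 0.47 0.86]
163 163.08 [0.56 0.52 1.95]
161 161.06 [0.72 0.6  2.64]
159.5 159.57 [0.57 0.79 3.05]
158 158.06 [0.84 0.94 4.22]
25.24 [497.6 199.  158.1] [ 0.75  0.19 -0.39  0.   -0.99  0.82] F [0.9 1.8 2.7] w 25.6
```

View pics/c5.png

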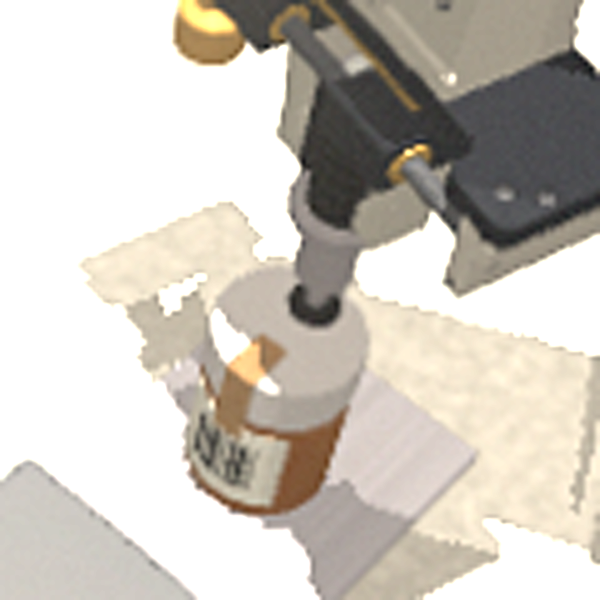

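The tip sits on the port at scene (432.8,266), where the port was before. The jar and label haven't moved, and the plunger is partly in at about 4.2 N. Handing in.

```bash
python3 - <<'E'
from h import *
st(); bot.close_job()
E
```

```text
25.29 [497.6 199.  158. ] [ 0.75  0.19 -0.39  0.   -0.99  0.82] F [1.2 1.3 1.8] w 25.4
the job is handed in; nothing more can be done
```

I turned the jar by its lid about 151° clockwise and let go. I then lifted the gauge out of its stand and pressed its tip on the port. The job was handed in at 25.3 s with the gauge still held there; no verdict is reported.

**Last checks**
- **Label:** it faces the window. I measured the jar's yaw at about 0.27 rad against 0.31 rad for the station, within the 0.26 rad allowance.
- **Tip on port:** the last picture shows the tip on the port, about 1–2 mm off by measurement, with the gauge looking upright. The port had not moved during pressing.
- **Press:** the averaged force rose steadily from first contact to 4.2 N, at about 8 mm of travel. That matches the spring at half way. The side force was about 1 N.
- **Bystanders:** I did not measure the weight, bottle and objective again after the start. The carry path was planned to clear them, and no unexpected force showed at the points I checked.

**Disagreements**
- **Heights:** triangulated heights differed from the text by 2–7 mm: port 90.5 against 93, block 76 against 81, stand 68–75 against 75. I used the text's port and gauge heights for the press, and first contact confirmed them.
- **Strip match:** the first two-view match of the strip was poor, with a 6 mm gap. I took the jar's starting angle from rays onto the lid plane instead; the two cameras gave 2.98 and 2.91 rad.
- **Single force readings:** these scatter by about 1 N. The one just before hand-in works out to roughly 3.4 N net, still within 1–8 N.

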